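# Change the evening candles on their charging spigots

## Task

Change over the rechargeable candles: switch the charger off at its toggle, then let the charged ivory candles on the dock and the spent terracotta ones on the table stand trade places, each upright and pushed fully home on a spigot of its own (you may set one down on the table meanwhile). When they are all home, switch the charger back on; no candle may be lifted while it is on, and the other things on the table stay where they are.

Things in the scene. Friction and masses are not known exactly. Their poses are not given: they have to be found in the camera images.
- ivory1: charged ivory candle, a rigid upright cylinder 52 mm in diameter and 95 mm tall, with a 14 mm look-only flame on top that nothing touches; about 0.2 kg. A blind bore 31 mm wide and 50 mm deep opens in its underside. Origin: centre of the underside; z points up to the flame. The state gives None if it is absent. Starts on one of the dock's spigots.
- ivory2: charged ivory candle, a rigid upright cylinder 52 mm in diameter and 95 mm tall, with a 14 mm look-only flame on top that nothing touches; about 0.2 kg. A blind bore 31 mm wide and 50 mm deep opens in its underside. Origin: centre of the underside; z points up to the flame. The state gives None if it is absent. Starts on one of the dock's spigots.
- ivory3: charged ivory candle, a rigid upright cylinder 52 mm in diameter and 95 mm tall, with a 14 mm look-only flame on top that nothing touches; about 0.2 kg. A blind bore 31 mm wide and 50 mm deep opens in its underside. Origin: centre of the underside; z points up to the flame. The state gives None if it is absent. Starts on one of the dock's spigots.
- terra1: spent terracotta-red candle, a rigid upright cylinder 52 mm in diameter and 95 mm tall, with a 14 mm look-only flame on top that nothing touches; about 0.2 kg. A blind bore 31 mm wide and 50 mm deep opens in its underside. Origin: centre of the underside; z points up to the flame. The state gives None if it is absent. Starts on one of the stand's spigots.
- terra2: spent terracotta-red candle, a rigid upright cylinder 52 mm in diameter and 95 mm tall, with a 14 mm look-only flame on top that nothing touches; about 0.2 kg. A blind bore 31 mm wide and 50 mm deep opens in its underside. Origin: centre of the underside; z points up to the flame. The state gives None if it is absent. Starts on one of the stand's spigots.
- terra3: spent terracotta-red candle, a rigid upright cylinder 52 mm in diameter and 95 mm tall, with a 14 mm look-only flame on top that nothing touches; about 0.2 kg. A blind bore 31 mm wide and 50 mm deep opens in its underside. Origin: centre of the underside; z points up to the flame. The state gives None if it is absent. Starts on one of the stand's spigots.
- stand_s0 (a point): Foot of spigot 0 of three, 85 mm apart, of the table candle stand, a fixed dark-wood bar with brass spigots; bar 270 x 84 mm, 20 mm high. The point is on the bar's top, where the underside centre of a fully seated candle rests. Spigot 27 mm in diameter, 36 mm high, top 10 mm tapered to 16 mm. x along the row from spigot 0 to 2, z up.
- stand_s1 (a point): Foot of spigot 1 of three, 85 mm apart, of the table candle stand, a fixed dark-wood bar with brass spigots; bar 270 x 84 mm, 20 mm high. The point is on the bar's top, where the underside centre of a fully seated candle rests. Spigot 27 mm in diameter, 36 mm high, top 10 mm tapered to 16 mm. x along the row from spigot 0 to 2, z up.
- stand_s2 (a point): Foot of spigot 2 of three, 85 mm apart, of the table candle stand, a fixed dark-wood bar with brass spigots; bar 270 x 84 mm, 20 mm high. The point is on the bar's top, where the underside centre of a fully seated candle rests. Spigot 27 mm in diameter, 36 mm high, top 10 mm tapered to 16 mm. x along the row from spigot 0 to 2, z up.
- dock_s0 (a point): Foot of spigot 0 of three, 85 mm apart, of the charging dock, a fixed black bar with steel spigots and small green lamps; bar 270 x 84 mm, 20 mm high. The point is on the bar's top, where the underside centre of a fully seated candle rests. Spigot 27 mm in diameter, 36 mm high, top 10 mm tapered to 16 mm. x along the row from spigot 0 to 2, z up.
- dock_s1 (a point): Foot of spigot 1 of three, 85 mm apart, of the charging dock, a fixed black bar with steel spigots and small green lamps; bar 270 x 84 mm, 20 mm high. The point is on the bar's top, where the underside centre of a fully seated candle rests. Spigot 27 mm in diameter, 36 mm high, top 10 mm tapered to 16 mm. x along the row from spigot 0 to 2, z up.
- dock_s2 (a point): Foot of spigot 2 of three, 85 mm apart, of the charging dock, a fixed black bar with steel spigots and small green lamps; bar 270 x 84 mm, 20 mm high. The point is on the bar's top, where the underside centre of a fully seated candle rests. Spigot 27 mm in diameter, 36 mm high, top 10 mm tapered to 16 mm. x along the row from spigot 0 to 2, z up.
- toggle (a joint): Angle of the red-balled toggle on the charger's power unit, rad: 0 = leaning to the unit's -x side (roughly towards the robot), charger OFF; 1.0 = leaning to its +x side (away), charger ON. End stops at 0 and 1.0; it stays where it is left; about 1 N at the ball moves it.
- toggle_tip (a point): Centre of the toggle's red ball, 26 mm in diameter, on a thin steel rod 70 mm from the hinge; it swings in the unit's x-z plane.
- psu: The charger's power unit, a fixed grey box 120 x 90 x 40 mm standing alone between stand and dock; origin: centre of its underside, x = the direction in which the toggle goes ON. On top of it is the toggle's 70 x 50 mm, 25 mm high block; the hinge axis runs along y, straight above the origin at 62 mm height.
- mug: Blue china mug, 82 mm wide, 98 mm tall, with a handle. Leave alone. Origin: centre of its underside.
- tealight: Amber glass tea-light cup, 60 mm wide, 50 mm tall. Leave alone. Origin: centre of its underside.
- matchbox: Large matchbox 110 x 65 x 20 mm lying flat. Leave alone. Origin: centre of its underside, x along its length.
- remote: Black remote control 150 x 44 x 18 mm lying flat. Leave alone. Origin: centre of its underside, x along its length.
- pebble: Round grey stone 68 mm wide, 26 mm high. Leave alone. Origin: centre of its underside.
- coaster: Cork coaster 96 mm wide, 8 mm thick. Leave alone. Origin: centre of its underside.
Things that resemble listed ones, but are neither listed nor needed, are in the scene too. Leave any blue look-alike of the terra1 alone. What is shaped like the ivory2 but blue is not meant.

How it is judged:
By the outcome, as a careful person would: the job done as asked, in the order asked, and still so for the second after the job is handed in, with the robot touching nothing.
Of ivory1, ivory2, ivory3, terra1, terra2, terra3 only 4 to 6 are there at a start; the rules pass over those that are not, and their reading is None.
At some moment in a run one of ivory1, ivory2, ivory3, terra1, terra2, terra3 may be knocked a few centimetres aside while the robot is not near it.
Once in a run the grip may slacken for a moment while it holds something.
It also fails if it takes over 210 s, if anything falls off the work surface, if the arm or the gripper's body presses on something with over 40 N, if the wrist force passes 120 N, or if a joint passes its speed limit or range.

## Robot

A 6-joint arm with a two-finger parallel gripper is mounted at the origin on the work surface. World frame = base frame: x ahead of the robot, y to its left, z up, the work surface at z = 0. Lengths are in m, angles in rad, forces in N, time in s.
With the tool pointing down it reaches from about 0.325 to 0.9 m from the base axis. Payload 6.1 kg.
Tool frame: the origin (TCP) lies between the finger pads; the fingertips stand 22 mm ahead of it and the grasp point (between the pads) lies 3 mm ahead of it (ctrl.tip_reach is the distance from the TCP to the fingertips, in m); z points along the fingers, y is the line along which they close (so a half turn about z gives the same grasp; the last joint's range is limited). The gripper opens to 85 mm and grips with 20 to 120 N. Pads are 22 mm wide; open, the fingers measure 114 mm over their backs; the gripper's body (76 mm by 85 mm) begins 54 mm behind the grasp point. The pads swing forward as they close: fully open they stand 13 mm farther back than shut.
Start: joints at [-1.472, 0.22, 1.526, -0, 1.395, -0.126], TCP at [0.139, -0.609, 0.253] pointing down, gripper open.
Joint ranges: [-2.98, 2.98], [-0.91, 2.08], [0.09, 2.57], [-1.24, 4.39], [0.2, 2.65], [-2.68, 2.68]. Speed limits (rad/s): [2.57, 2.57, 3.01, 3.14, 3.14, 3.14].

## Interface

Orientations are given as a unit quaternion [w, x, y, z].
In Python, from cell import ctrl gives the robot as it stands. The module is installed in compiled form; this text tells all that it offers.
- The arm moves only by the shell command python3 -m handwheel 'ROWS' [FORCE]. ROWS is JSON, a list of rows, each a list of 5 numbers: the shift along the tool's x, y, z in cm, then the turn about the tool's z in degrees, then the opening, from 0 (shut) to 1 (fully open). A call has 1 to 10 rows; each row shifts and turns the commanded pose from where the row before left it, along the tool's axes as they then stand; what a row does not reach is not made up. A row lasts 1/12 s, in which the tool goes at most 41.7 mm and 7.16 degrees, less where a joint would pass 70% of its speed; a pose out of reach is approached as far as the arm can. A call with a gripper value outside its range is refused whole. The fingers move at their own pace and stop on an object; FORCE is the grip in N (left out, the last holds). Time passes only in rows, so rows that do not move let the fingers close. It gives the time, the measured TCP pose, the force, the opening and the grip force at its end, in the units of the state.
- ctrl.observe(): the state, without advancing time (a new reading comes with each control period).
- ctrl.camera(name): name is "side" or "top"; returns a dict with "image" (420x560x3 uint8, blue, green, red), "range_z" (420x560 float32, m along the optical axis (not along the pixel's ray), 0 where there is no reading), "camera_matrix" (3x3 intrinsics, pixels), "T" (4x4, takes a point from camera to world coordinates). Camera axes: x right, y up, looking along -z (the intrinsics and any distortion apply to the point x, -y, -z); pixel columns grow to the right and rows downward; lengths in m; the calibration is good to about 2 mm. A picture is of the moment at which its call begins.
- ctrl.hand_in(): hands the job in; it is judged then, once.
The state is a dict: "clock": time; "qpos": joint angles; "dq": joint speeds; "effort": joint torques, N m; "tool_pos": TCP position; "tcp_rot": TCP orientation; "force": force on the tool from outside, world axes, zero at the start; "torque": the same for the moment, N m; "gripper_width": finger opening in m; "grasp_force": force on a finger pad.
Only numpy, scipy, OpenCV 4.12 (cv2) and the standard library are available. Lean on these libraries where they do the work, as an engineer would, in place of code of your own. Each camera call takes 0.05 s, during which the arm holds its last target. There are 200 camera calls.

## Working session

There is one attempt and no reset: what is moved stays moved. The work goes in short steps, Python scripts to look and compute and a shell command to move; the robot and the scene stay as the last step left them, time stands still between calls to the robot, and variables do not carry over. Pictures are saved under pics/ and viewed, at most 14 in all, crops included, and the job is handed in when it is done.

```bash
mkdir -p pics; python3 - <<'E'
from cell import ctrl
import cv2,numpy as np
s=ctrl.observe(); print(s)
for n in("top","side"):
    c=ctrl.camera(n); cv2.imwrite(f"pics/{n}0.png",c["image"]); np.savez(f"{n}0.npz",**c); print(n,c["camera_matrix"],c["T"].round(3), (c["range_z"]>0).mean(), [k for k in c])
E
```

```text
{'clock': 0.0, 'qpos': array([-1.47210568e+00,  2.21258738e-01,  1.52763143e+00, -6.01050868e-06,
        1.39473008e+00, -1.26106779e-01]), 'dq': array([ 0.00107594, -0.00055423, -0.00057663, -0.00060571, -0.00120087,
        0.00133315]), 'effort': array([-3.97780459e-04, -4.96892381e+01, -3.89399457e+01, -2.42164369e-04,
        1.09063482e-02, -2.21304788e-05]), 'tool_pos': array([ 0.1392505 , -0.60869216,  0.25216827]), 'tcp_rot': array([-1.01373910e-03,  9.93689342e-01,  1.12162666e-01,  1.09387372e-05]), 'force': array([ 0.21513731, -0.42415622, -0.6772821 ]), 'torque': array([-0.00778919,  0.01885137, -0.06564049]), 'grasp_force': 0.0, 'gripper_width': 0.08543839137326237}
top [[523.45751616   0.         285.38405802]
 [  0.         523.45751616 203.72263345]
 [  0.           0.           1.        ]] [[-1.500e-02  9.970e-01 -7.400e-02  4.450e-01]
 [-1.000e+00 -1.500e-02 -1.000e-03  3.000e-03]
 [-2.000e-03  7.400e-02  9.970e-01  1.672e+00]
 [ 0.000e+00  0.000e+00  0.000e+00  1.000e+00]] 0.995829081632653 ['image', 'range_z', 'camera_matrix', 'T']
side [[424.96334416   0.         278.82622677]
 [  0.         424.96334416 209.76068151]
 [  0.           0.           1.        ]] [[-0.946  0.198 -0.256  0.267]
 [-0.324 -0.605  0.727  0.776]
 [-0.011  0.771  0.637  0.799]
 [ 0.     0.     0.     1.   ]] 0.9958673469387755 ['image', 'range_z', 'camera_matrix', 'T']
```

View pics/top0.png

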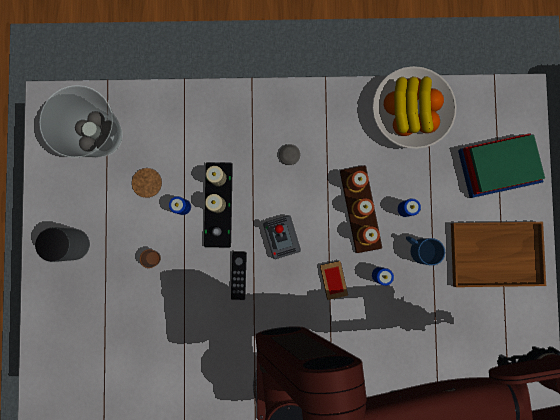

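View pics/side0.png

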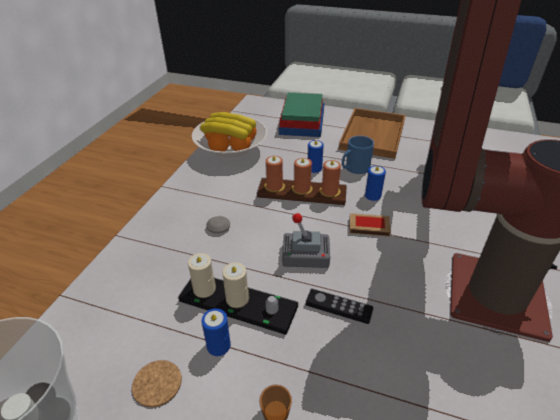

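The top view shows ivory candles on the dock at (216,175) and (215,203), with the dock spigot at (217,231) empty. Terracotta candles are on the stand at (358,180), (363,208) and (369,236), and the toggle's red ball is at (280,229).

Possible confusions:
- **Candles:** blue look-alikes at (180,205), (410,208) and (383,276); the white ball in the bucket at (90,129).
- **Cups:** the amber tealight at (149,257) could pass for terracotta.
- **Toggle ball:** the red matchbox at (333,280).

I choose by colour, and by standing on a bar.

```bash
cat > h.py <<'E'
from cell import ctrl
import cv2,numpy as np
def cloud(c):
    z=c["range_z"]; K=c["camera_matrix"]; v,u=np.mgrid[0:z.shape[0],0:z.shape[1]]
    p=np.stack([(u-K[0,2])/K[0,0]*z,-(v-K[1,2])/K[1,1]*z,-z],-1)
    w=p@c["T"][:3,:3].T+c["T"][:3,3]; w[z==0]=np.nan; return w
def masks(img):
    H=cv2.cvtColor(img,cv2.COLOR_BGR2HSV); h,s,v=[H[...,i].astype(int) for i in range(3)]
    return dict(ivory=(h>15)&(h<40)&(s>25)&(s<140)&(v>130), terra=((h<14)|(h>172))&(s>90)&(v>70), red=((h<4)|(h>176))&(s>190)&(v>110))
def blobs(m,w,lo,hi,amin=6):
    m=(m&(w[...,2]>lo)&(w[...,2]<hi)).astype(np.uint8)
    n,l,st,ce=cv2.connectedComponentsWithStats(m)
    out=[]
    for i in range(1,n):
        if st[i,4]<amin: continue
        p=w[l==i]; (x,y),r=cv2.minEnclosingCircle(p[:,:2].astype(np.float32))
        out.append((ce[i].round(0),int(st[i,4]),np.round([x,y,r],4),np.round(np.median(p,0),4),round(p[:,2].max(),4)))
    return out
def yaw(s):
    q=s["tcp_rot"]; return 2*np.arctan2(q[2],q[1])
def candles(c):
    w=cloud(c); m=masks(c["image"])
    return {k:blobs(m[k],w,0.03,0.3,15) for k in("ivory","terra")}
def show(n):
    c=ctrl.camera(n); return c
E
python3 - <<'E'
from h import *
for n in("top","side"):
    c=dict(np.load(n+"0.npz")); w=cloud(c); m=masks(c["image"])
    print(n)
    for k,(lo,hi) in dict(ivory=(.1,.125),terra=(.1,.125),red=(.06,.16)).items():
        for b in blobs(m[k],w,lo,hi): print(k,*b)
    for nm,(x0,x1,y0,y1),(lo,hi) in (("dock",(.4,.75,.1,.32),(.012,.028)),("stand",(.35,.7,-.4,-.1),(.012,.028)),("psu",(.3,.55,-.1,.15),(.034,.046)),("spig",(.35,.45,.15,.28),(.05,.065))):
        s=(w[...,0]>x0)&(w[...,0]<x1)&(w[...,1]>y0)&(w[...,1]<y1)&(w[...,2]>lo)&(w[...,2]<hi)
        s=cv2.morphologyEx(s.astype(np.uint8),cv2.MORPH_OPEN,np.ones((2,2)))>0
        nn,l,st,ce=cv2.connectedComponentsWithStats(s.astype(np.uint8))
        p=w[s] 
        if len(p)<4: print(nm,"none");continue
        print(nm,len(p),cv2.minAreaRect((p[:,:2]*1000).astype(np.float32)),np.median(p,0).round(4))
c=np.load("top0.npz")["image"]; cv2.imwrite("pics/crop0.png",cv2.resize(c[140:300,160:430],None,fx=2.9,fy=2.9,interpolation=cv2.INTER_CUBIC))
E
```

```text
top
ivory [215. 174.] 108 [0.6549 0.2165 0.0251] [0.6537 0.2136 0.1151] 0.1249
ivory [214. 202.] 112 [0.5696 0.2189 0.0248] [0.5689 0.217  0.1151] 0.1234
terra [434.  99.] 11 [ 0.8773 -0.4553  0.012 ] [ 0.8761 -0.4541  0.1009] 0.1068
terra [360. 179.] 108 [ 0.6324 -0.2198  0.0256] [ 0.6321 -0.22    0.1141] 0.1238
terra [365. 206.] 106 [ 0.5496 -0.2333  0.0255] [ 0.5484 -0.2327  0.1148] 0.1244
terra [371. 234.] 110 [ 0.4663 -0.2486  0.0255] [ 0.4669 -0.2482  0.1151] 0.1238
red [280. 229.] 32 [0.4856 0.0215 0.0093] [0.4854 0.0213 0.1394] 0.1462
dock 1545 ((530.8421630859375, 239.0198516845703), (324.9345703125, 112.99250030517578), 21.713336944580078) [nan nan nan]
stand 1438 ((487.7311706542969, -246.43112182617188), (154.36631774902344, 368.405517578125), 64.41476440429688) [nan nan nan]
psu 564 ((461.41650390625, 14.951522827148438), (119.51632690429688, 90.1024169921875), 16.415569305419922) [nan nan nan]
spig none
side
ivory [250. 118.] 10 [ 0.7903 -0.4328  0.0152] [ 0.7917 -0.4327  0.12  ] 0.1248
ivory [201. 125.] 11 [ 0.9411 -0.362   0.02  ] [ 0.9394 -0.3487  0.113 ] 0.1219
ivor
[... 223 characters left out ...]
[273. 165.] 109 [ 0.6289 -0.2121  0.0246] [ 0.624  -0.198   0.1121] 0.1201
terra [303. 167.] 114 [ 0.5439 -0.2273  0.0255] [ 0.539  -0.2117  0.1116] 0.1208
terra [331. 169.] 120 [ 0.4636 -0.2416  0.0263] [ 0.4585 -0.2264  0.1127] 0.1211
red [297. 217.] 36 [0.4835 0.0326 0.0091] [0.4825 0.0332 0.1394] 0.1448
dock 2648 ((531.3104248046875, 240.13809204101562), (311.51629638671875, 123.86941528320312), 17.119094848632812) [nan nan nan]
stand 1404 ((462.96282958984375, -288.4815368652344), (260.5171203613281, 360.17633056640625), 66.16266632080078) [nan nan nan]
psu 739 ((461.5808410644531, 6.2324066162109375), (123.92510986328125, 123.73617553710938), 17.226844787597656) [nan nan nan]
spig none
```

View pics/crop0.png

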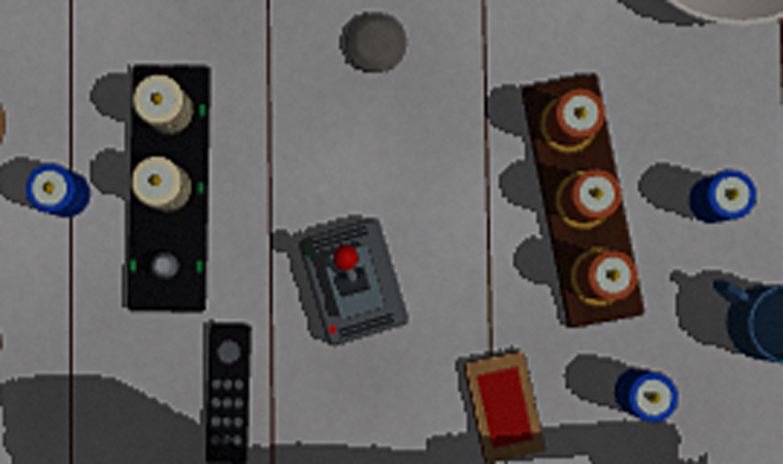

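The crop confirms the choice. The ivory candles are on the black dock (crop (160,98), (160,182)), with a bare steel spigot at (165,264). The three terracotta candles have red rims and sit on the wood bar; the blue ones are separate. The measured heights (0.115 m) and the 85 mm pitch agree with the description. Next I work out the empty spigot and the moves to the toggle.

```bash
cat >> h.py <<'E'
def go(x,y,z,psi,s=None):
    "print turn (deg), then tool-axis shift (cm) after the turn; psi deg = world heading of tool x"
    s=s or ctrl.observe(); p=s["tool_pos"]; a=np.radians(psi); d=np.array([x,y,z])-p
    t=-((psi-np.degrees(yaw(s))+180)%360-180)
    print("turn %.1f | dx %.2f dy %.2f dz %.2f cm"%(t,100*(d[0]*np.cos(a)+d[1]*np.sin(a)),100*(d[0]*np.sin(a)-d[1]*np.cos(a)),-100*d[2]))
def ray(c,u,v,z):
    K=c["camera_matrix"]; r=c["T"][:3,:3]@np.array([(u-K[0,2])/K[0,0],-(v-K[1,2])/K[1,1],-1]); o=c["T"][:3,3]
    return o+r*(z-o[2])/r[2]
E
python3 - <<'E'
from h import *
c=dict(np.load("top0.npz")); w=cloud(c)
g=cv2.cvtColor(c["image"],cv2.COLOR_BGR2HSV)
roi=np.zeros(g.shape[:2],bool); roi[222:240,206:227]=1
m=roi&(g[...,2]>70)&~((g[...,1]>100))
v,u=np.nonzero(m); print(len(u),u.mean(),v.mean(),w[m].round(3)[:, 2].max(), ray(c,u.mean(),v.mean(),.054).round(4))
# bars by ray casting dark outline at z=.02
for nm,(r0,r1,c0,c1),f in(("dock",(155,255,198,238),g[...,2]<45),("stand",(160,260,335,385),(g[...,2]<75)&(g[...,1]>100))):
    m=np.zeros(g.shape[:2],bool); m[r0:r1,c0:c1]=f[r0:r1,c0:c1]; m&=(np.nan_to_num(w[...,2])>.008)
    m=cv2.morphologyEx(m.astype(np.uint8),cv2.MORPH_OPEN,np.ones((3,3)))
    v,u=np.nonzero(m); P=np.array([ray(c,a,b,.02)[:2]*1000 for a,b in zip(u,v)],np.float32); print(nm,len(P),cv2.minAreaRect(P))
a=np.radians(16.4); k=.078
s=ctrl.observe(); print(np.degrees(yaw(s)))
go(.4614+k*np.cos(a),.015+k*np.sin(a),.253,16.4)
go(.4614+k*np.cos(a),.015+k*np.sin(a),.136,16.4)
E
```

```text
41 216.73170731707316 231.4390243902439 0.064 [0.483  0.2177 0.054 ]
dock 1500 ((556.947509765625, 210.24359130859375), (103.75177001953125, 289.5748291015625), 89.8187484741211)
stand 1384 ((549.4134521484375, -232.20913696289062), (267.41162109375, 82.89808654785156), 9.806305885314941)
12.87838804873881
turn -3.5 | dx 56.32 dy -50.74 dz -0.07 cm
turn -3.5 | dx 56.32 dy -50.74 dz 11.63 cm
```

```bash
python3 -m handwheel '[[0,0,0,-3.5,0],[2.8,-2.5,0,0,0],[2.8,-2.5,0,0,0],[2.8,-2.5,0,0,0],[2.8,-2.5,0,0,0],[2.8,-2.5,0,0,0],[2.8,-2.5,0,0,0],[2.8,-2.5,0,0,0],[2.8,-2.5,0,0,0],[2.8,-2.5,0,0,0]]' 30
python3 -m handwheel '[[2.8,-2.5,0,0,0],[2.8,-2.5,0,0,0],[2.8,-2.5,0,0,0],[2.8,-2.5,0,0,0],[2.8,-2.5,0,0,0],[2.8,-2.5,0,0,0],[2.8,-2.5,0,0,0],[2.8,-2.5,0,0,0],[2.8,-2.5,0,0,0],[2.8,-2.5,0,0,0]]'
python3 -m handwheel '[[0.5,-0.5,0,0,0],[0,0,0,0,0],[0,0,0,0,0]]'
python3 - <<'E'
from h import *
a=np.radians(16.4); k=.078; print(ctrl.tip_reach)
go(.4614+k*np.cos(a),.015+k*np.sin(a),.136,16.4)
E
```

```text
clock: 0.93
tool_pos: [0.318, -0.3205, 0.253]
tcp_rot: [-0.0, 0.99, 0.142, -0.0]
force: [1.6, -0.8, -0.1]
gripper_width: 0.0
grasp_force: 0.0
clock: 1.77
tool_pos: [0.5162, -0.0016, 0.253]
tcp_rot: [-0.0, 0.99, 0.143, -0.0]
force: [-0.2, -1.1, 0.6]
gripper_width: -0.0003
grasp_force: 0.0
clock: 2.02
tool_pos: [0.5187, 0.0028, 0.2527]
tcp_rot: [0.0, 0.99, 0.143, -0.001]
force: [-0.2, 0.5, -0.8]
gripper_width: -0.0001
grasp_force: 0.0
0.022
turn 0.1 | dx 2.65 dy -2.79 dz 11.67 cm
```

```bash
python3 -m handwheel '[[1.3,-1.4,0,0,0],[1.35,-1.4,0,0,0],[0,0,3.5,0,0],[0,0,3.5,0,0],[0,0,3.2,0,0],[0,0,1.5,0,0],[0,0,0,0,0]]'
python3 -m handwheel '[[-1.0,0,0,0,0],[-1.0,0,0,0,0],[-1,0,0,0,0],[-1,0,0,0,0],[-1,0,0,0,0],[-1,0,0,0,0],[-1,0,0,0,0],[0,0,0,0,0]]'
python3 -m handwheel '[[-0.5,0,0,0,0],[-0.5,0,0,0,0],[0,0,0,0,0]]'
python3 - <<'E'
from h import *
c=ctrl.camera("side"); cv2.imwrite("pics/tog.png",cv2.resize(c["image"][170:290,230:400],None,fx=4,fy=4))
E
```

```text
clock: 2.6
tool_pos: [0.5327, 0.0355, 0.1316]
tcp_rot: [-0.001, 0.99, 0.141, -0.004]
force: [-0.6, -0.1, 0.5]
gripper_width: 0.0
grasp_force: 0.0
clock: 3.27
tool_pos: [0.4674, 0.017, 0.1361]
tcp_rot: [-0.0, 0.99, 0.142, -0.001]
force: [-0.7, 0.7, 0.5]
gripper_width: -0.0002
grasp_force: 0.0
clock: 3.52
tool_pos: [0.459, 0.0144, 0.1359]
tcp_rot: [-0.0, 0.99, 0.142, -0.001]
force: [0.3, -0.7, -0.4]
gripper_width: 0.0
grasp_force: 0.0
```

View pics/tog.png

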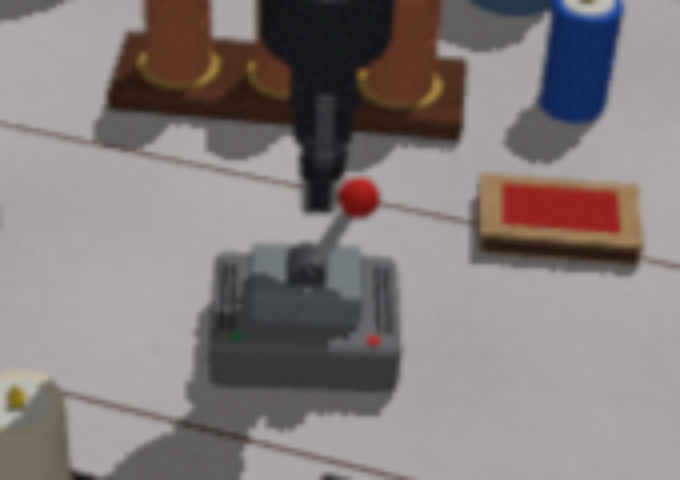

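The picture shows the red ball at crop (358,197), leaning towards the robot, with the finger against it at (320,185). I push on until the end stop shows up in the force.

```bash
for i in 1 2 3; do python3 -m handwheel '[[-0.3,0,0,0,0],[0,0,0,0,0]]' | grep -E "tool_pos|force: \["; done; python3 -m handwheel '[[-0.2,0,0,0,0],[0,0,0,0,0]]' | grep -E "tool_pos|force: \["
```

```text
tool_pos: [0.4569, 0.0136, 0.1362]
force: [-0.7, 0.2, 0.2]
tool_pos: [0.4547, 0.0129, 0.1365]
force: [2.9, 0.9, -2.0]
tool_pos: [0.4542, 0.0126, 0.1368]
force: [14.4, 4.6, -10.8]
tool_pos: [0.4539, 0.0125, 0.1369]
force: [22.3, 7.8, -17.3]
```

```bash
python3 -m handwheel '[[1.0,0,0,0,0],[1.0,0,0,0,0],[0,0,-3.5,0,0],[0,0,-4,0,0],[0,0,-4,0,0.5],[0,0,0,0,1]]'|grep -E "clock|tool_pos"
cat >> h.py <<'E'
def look():
    c=ctrl.camera("top")
    for k,v in candles(c).items():
        for b in v:
            if .35<b[2][0]<.72 and -.35<b[2][1]<.32: 
                w=cloud(c); m=masks(c["image"])[k]; q=(np.hypot(w[...,0]-b[3][0],w[...,1]-b[3][1])<.05); zt=np.nanpercentile(w[...,2][m&q],85)
                m2=m&q&(abs(w[...,2]-zt)<.012); xy=w[m2][:,:2].astype(np.float32)
                (x,y),r=cv2.minEnclosingCircle(xy); print(k,b[0],"n",m2.sum(),"xy %.4f %.4f r %.4f ztop %.4f"%(x,y,r,zt))
    return c
E
python3 - <<'E'
from h import *
c=look(); w=cloud(c); m=masks(c["image"])
print(blobs(m["red"],w,.06,.16))
go(.4663,-.2486,.25,9.8)
E
```

```text
clock: 4.73
tool_pos: [0.4727, 0.0165, 0.26]
ivory [215. 174.] n 111 xy 0.6541 0.2165 r 0.0249 ztop 0.1189
ivory [218. 197.] n 34 xy 0.6024 0.2069 r 0.0349 ztop 0.1176
terra [360. 179.] n 107 xy 0.6334 -0.2198 r 0.0252 ztop 0.1193
terra [365. 206.] n 103 xy 0.5497 -0.2335 r 0.0255 ztop 0.1188
terra [371. 234.] n 111 xy 0.4663 -0.2481 r 0.0254 ztop 0.1196
[]
turn 6.6 | dx -5.03 dy 26.05 dz 0.65 cm
```

```bash
python3 -m handwheel '[[0,0,0,6.6,1],[-0.7,3.5,0,0,1],[-0.7,3.5,0,0,1],[-0.7,3.5,0,0,1],[-0.7,3.5,0,0,1],[-0.7,3.5,0,0,1],[-0.7,3.5,0,0,1],[-0.7,3.5,0,0,1],[-0.1,1.5,0,0,1],[0,0,0,0,1]]'|grep -E "clock|tool_pos|width"
python3 - <<'E'
from h import *
go(.4662,-.2480,.095,9.8)
E
```

```text
clock: 5.62
tool_pos: [0.4627, -0.2505, 0.2499]
gripper_width: 0.0854
turn -0.2 | dx 0.38 dy -0.18 dz 15.49 cm
```

```bash
python3 -m handwheel '[[0.38,-0.18,0,0,1],[0,0,3.5,0,1],[0,0,3.5,0,1],[0,0,3.5,0,1],[0,0,3,0,1],[0,0,2,0,1],[0,0,0,0,1],[0,0,0,0,1]]'|grep -E "clock|tool_pos|force"
python3 -m handwheel '[[0,0,0,0,0],[0,0,0,0,0],[0,0,0,0,0],[0,0,0,0,0],[0,0,0,0,0]]' 60
python3 -m handwheel '[[0,0,-1,0,0],[0,0,-2,0,0],[0,0,-3,0,0],[0,0,-3.5,0,0],[0,0,-3.5,0,0],[0,0,-3,0,0],[0,0,0,0,0]]' 
python3 - <<'E'
from h import *
go(.4838,.2190,.255,0)
E
```

```text
clock: 6.28
tool_pos: [0.4664, -0.2429, 0.0952]
force: [0.9, -0.8, 0.7]
grasp_force: 0.0
clock: 6.7
tool_pos: [0.4683, -0.2461, 0.0987]
tcp_rot: [0.001, 0.996, 0.085, 0.002]
force: [-0.6, 1.5, 7.6]
gripper_width: 0.0508
grasp_force: 61.6
clock: 7.28
tool_pos: [0.4697, -0.2474, 0.2652]
tcp_rot: [0.004, 0.996, 0.085, 0.005]
force: [1.1, -0.0, -1.2]
gripper_width: 0.0507
grasp_force: 64.8
turn 9.8 | dx 1.41 dy -46.64 dz 1.02 cm
```

```bash
python3 -m handwheel '[[0,0,0,5,0],[0,0,0,4.8,0],[0.1,-2.5,0,0,0],[0.1,-3.5,0,0,0],[0.1,-3.5,0,0,0],[0.1,-3.5,0,0,0],[0.1,-3.5,0,0,0],[0.1,-3.5,0,0,0],[0.1,-3.5,0,0,0],[0.1,-3.5,0,0,0]]'|grep -E "clock|tool_pos|width"
python3 -m handwheel '[[0.1,-3.5,0,0,0],[0.1,-3.5,0,0,0],[0.1,-3.5,0,0,0],[0.1,-3.5,0,0,0],[0.1,-3.5,0,0,0],[0.1,-2,0,0,0],[0,0,0,0,0],[0,0,0,0,0]]'|grep -E "clock|tool_pos|width"
python3 - <<'E'
from h import *
print(ctrl.observe()["grasp_force"])
go(.4838,.2190,.150,0)
c=look()
cv2.imwrite("pics/hold.png",cv2.resize(ctrl.camera("side")["image"][180:360,130:370],None,fx=3,fy=3))
E
```

```text
clock: 8.12
tool_pos: [0.4744, 0.0263, 0.2567]
gripper_width: 0.0509
clock: 8.78
tool_pos: [0.4805, 0.2204, 0.2563]
gripper_width: 0.0506
64.9300467967987
turn 0.1 | dx 0.33 dy 0.14 dz 10.63 cm
ivory [215. 174.] n 109 xy 0.6547 0.2161 r 0.0249 ztop 0.1198
ivory [215. 201.] n 92 xy 0.5689 0.2189 r 0.0254 ztop 0.1185
terra [360. 179.] n 109 xy 0.6333 -0.2195 r 0.0253 ztop 0.1186
terra [365. 206.] n 107 xy 0.5498 -0.2337 r 0.0254 ztop 0.1184
terra [285. 248.] n 46 xy 0.4311 0.0074 r 0.0119 ztop 0.1378
```

View pics/hold.png

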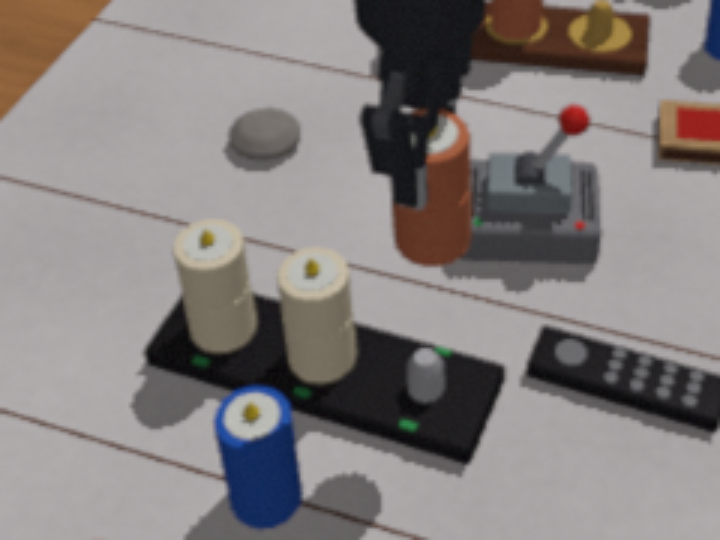

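The side view shows the terracotta candle held upright at crop (432,190), the free dock spigot at (426,375), and the ball leaning OFF at (574,120). Now I lower it.

```bash
python3 -m handwheel '[[0.5,0.1,0,0,0],[0,0,3.5,0,0],[0,0,3.5,0,0],[0,0,3,0,0],[0,0,1,0,0],[0,0,0,0,0],[0,0,0,0,0]]'|grep -E "clock|tool_pos|force"
for i in 1 2; do python3 -m handwheel '[[0,0,0.5,0,0],[0,0,0.5,0,0],[0,0,0,0,0]]'|grep -E "tool_pos|force"; done
```

```text
clock: 9.47
tool_pos: [0.4867, 0.2181, 0.147]
force: [0.3, -0.4, -1.1]
grasp_force: 64.9
tool_pos: [0.4866, 0.2188, 0.137]
force: [-1.2, -0.4, -2.3]
grasp_force: 64.9
tool_pos: [0.4865, 0.2193, 0.1261]
force: [2.0, 2.4, -1.7]
grasp_force: 65.0
```

```bash
python3 -c "
from h import *
go(.4858,.2190,.099,0)"
```

```text
turn -0.0 | dx -0.07 dy 0.03 dz 2.71 cm
```

```bash
for i in 1 2; do python3 -m handwheel '[[0,0,0.5,0,0],[0,0,0.5,0,0],[0,0,0,0,0]]'|grep -E "tool_pos|force"; done
for i in 1 2 3; do python3 -m handwheel '[[0,0,0.3,0,0],[0,0,0,0,0]]'|grep -E "tool_pos|force"; done
```

```text
tool_pos: [0.4867, 0.2203, 0.1164]
force: [2.2, 6.4, -3.2]
grasp_force: 65.1
tool_pos: [0.4867, 0.2204, 0.1064]
force: [1.7, 7.7, -3.6]
grasp_force: 65.0
tool_pos: [0.4869, 0.2204, 0.1038]
force: [2.1, 7.3, -1.1]
grasp_force: 65.2
tool_pos: [0.4869, 0.2204, 0.1009]
force: [1.9, 6.6, -1.4]
grasp_force: 65.2
tool_pos: [0.4871, 0.2204, 0.0986]
force: [0.8, 6.1, 4.6]
grasp_force: 65.4
```

```bash
python3 -m handwheel '[[0,0,0.2,0,0],[0,0,0,0,0]]'|grep -E "tool_pos|force"
python3 -m handwheel '[[0,0,0,0,1],[0,0,0,0,1],[0,0,0,0,1],[0,0,0,0,1],[0,0,0,0,1]]'|grep -E "clock|tool_pos|force|width"
python3 -m handwheel '[[0,0,-2,0,1],[0,0,-3,0,1],[0,0,-3.5,0,1],[0,0,-3.5,0,1],[0,0,-3.5,0,1],[0,0,0,0,1]]'|grep -E "clock|tool_pos"
python3 - <<'E'
from h import *
look(); go(.569,.2195,.25,0)
E
```

```text
tool_pos: [0.4875, 0.2204, 0.0985]
force: [-6.0, 3.6, 18.8]
grasp_force: 67.0
clock: 11.55
tool_pos: [0.4857, 0.2184, 0.0947]
force: [-0.3, -0.2, 0.4]
gripper_width: 0.0854
grasp_force: 0.0
clock: 12.05
tool_pos: [0.4897, 0.2197, 0.2586]
ivory [215. 174.] n 111 xy 0.6542 0.2162 r 0.0251 ztop 0.1188
ivory [216. 201.] n 80 xy 0.5704 0.2175 r 0.0254 ztop 0.1178
terra [360. 179.] n 108 xy 0.6330 -0.2199 r 0.0251 ztop 0.1192
terra [365. 206.] n 108 xy 0.5495 -0.2336 r 0.0255 ztop 0.1178
terra [222. 234.] n 15 xy 0.4798 0.2016 r 0.0121 ztop 0.1174
terra [285. 247.] n 49 xy 0.4312 0.0074 r 0.0115 ztop 0.1363
turn -0.0 | dx 8.04 dy -0.02 dz 0.51 cm
```

```bash
python3 -m handwheel '[[3,0,0,0,1],[3,0,0,0,1],[2,0,0.5,0,1],[0,0,3,0,1],[0,0,3.5,0,1],[0,0,3.5,0,1],[0,0,3,0,1],[0,0,2.3,0,1],[0,0,0,0,1],[0,0,0,0,1]]'|grep -E "clock|tool_pos|force"
python3 -m handwheel '[[0,0,0,0,0],[0,0,0,0,0],[0,0,0,0,0],[0,0,0,0,0],[0,0,0,0,0]]' 60|grep -E "clock|tool_pos|force|width"
python3 -m handwheel '[[0,0,-1,0,0],[0,0,-2,0,0],[0,0,-3,0,0],[0,0,-3.5,0,0],[0,0,-3.5,0,0],[0,0,-3,0,0],[0,0,0,0,0]]' |grep -E "clock|tool_pos|force|width"
python3 - <<'E'
from h import *
go(.4662,-.2478,.255,9.8)
E
```

```text
clock: 12.93
tool_pos: [0.5639, 0.218, 0.0895]
force: [0.1, 0.5, 0.4]
grasp_force: 0.0
clock: 13.35
tool_pos: [0.5677, 0.2192, 0.0949]
force: [-0.2, 0.9, 6.0]
gripper_width: 0.0505
grasp_force: 62.2
clock: 13.93
tool_pos: [0.5694, 0.2195, 0.2617]
force: [1.7, 1.0, 0.3]
gripper_width: 0.0504
grasp_force: 64.1
turn -9.8 | dx -18.12 dy 44.29 dz 0.67 cm
```

```bash
python3 -m handwheel '[[0,0,0,-5,0],[0,0,0,-4.8,0],[-1,2.4,0,0,0],[-1.3,3.2,0,0,0],[-1.3,3.2,0,0,0],[-1.3,3.2,0,0,0],[-1.3,3.2,0,0,0],[-1.3,3.2,0,0,0],[-1.3,3.2,0,0,0],[-1.3,3.2,0,0,0]]'|grep -E "clock|tool_pos|width"
python3 -m handwheel '[[-1.3,3.2,0,0,0],[-1.3,3.2,0,0,0],[-1.3,3.2,0,0,0],[-1.3,3.2,0,0,0],[-1.3,3.2,0,0,0],[-1.3,2.5,0,0,0],[-0.5,1,0,0,0],[0,0,0,0,0],[0,0,0,0,0]]'|grep -E "clock|tool_pos|width"
python3 - <<'E'
from h import *
s=ctrl.observe();print(s["grasp_force"])
go(.4642,-.2481,.145,9.8)
look()
E
```

```text
clock: 14.77
tool_pos: [0.5076, -0.0443, 0.2524]
gripper_width: 0.051
clock: 15.52
tool_pos: [0.4597, -0.249, 0.2522]
gripper_width: 0.0509
64.12565588951111
turn -0.1 | dx 0.46 dy -0.01 dz 10.72 cm
ivory [215. 174.] n 111 xy 0.6542 0.2170 r 0.0255 ztop 0.1188
terra [360. 179.] n 104 xy 0.6330 -0.2189 r 0.0255 ztop 0.1187
terra [365. 206.] n 109 xy 0.5492 -0.2331 r 0.0258 ztop 0.1186
terra [215. 231.] n 112 xy 0.4843 0.2188 r 0.0257 ztop 0.1185
```

```bash
python3 -m handwheel '[[0.45,0,0,0,0],[0,0,3.5,0,0],[0,0,3.5,0,0],[0,0,3,0,0],[0,0,0.7,0,0],[0,0,0,0,0],[0,0,0,0,0]]'|grep -E "clock|tool_pos|force"
for i in 1 2; do python3 -m handwheel '[[0,0,0.5,0,0],[0,0,0.5,0,0],[0,0,0,0,0]]'|grep -E "tool_pos|force"; done
```

```text
clock: 16.15
tool_pos: [0.4653, -0.2479, 0.1463]
force: [1.1, 0.7, -0.5]
grasp_force: 64.2
tool_pos: [0.4649, -0.2486, 0.1359]
force: [0.5, 0.3, -2.3]
grasp_force: 64.2
tool_pos: [0.4639, -0.2481, 0.1243]
force: [-0.1, -0.0, -1.6]
grasp_force: 64.2
```

```bash
for i in 1 2; do python3 -m handwheel '[[0,0,0.5,0,0],[0,0,0.5,0,0],[0,0,0,0,0]]'|grep -E "tool_pos|force"; done
for i in 1 2 3 4; do python3 -m handwheel '[[0,0,0.3,0,0],[0,0,0,0,0]]'|grep -E "tool_pos|force: \["; done
```

```text
tool_pos: [0.4637, -0.2479, 0.114]
force: [1.2, -0.8, -2.0]
grasp_force: 64.2
tool_pos: [0.4638, -0.2479, 0.104]
force: [-1.3, 0.3, -2.1]
grasp_force: 64.2
tool_pos: [0.4642, -0.2482, 0.1018]
force: [-0.1, 0.7, -1.6]
tool_pos: [0.4643, -0.2483, 0.0989]
force: [0.4, 0.2, -1.9]
tool_pos: [0.4642, -0.2483, 0.0959]
force: [0.0, 0.9, -2.5]
tool_pos: [0.4648, -0.2485, 0.0949]
force: [-5.2, 3.9, 10.7]
```

```bash
python3 -m handwheel '[[0,0,0.1,0,0],[0,0,0,0,1],[0,0,0,0,1],[0,0,0,0,1],[0,0,0,0,1],[0,0,0,0,1]]'|grep -E "clock|tool_pos|force|width"
python3 -m handwheel '[[0,0,-2,0,1],[0,0,-3,0,1],[0,0,-3.5,0,1],[0,0,-3.5,0,1],[0,0,-3.5,0,1],[0,0,0,0,1]]'|grep -E "clock|tool_pos"
python3 - <<'E'
from h import *
look(); go(.5494,-.2334,.25,9.8)
E
```

```text
clock: 18.32
tool_pos: [0.4644, -0.2484, 0.0921]
force: [0.0, -1.0, 0.3]
gripper_width: 0.0851
grasp_force: 0.0
clock: 18.82
tool_pos: [0.4676, -0.2507, 0.2557]
ivory [215. 174.] n 112 xy 0.6540 0.2163 r 0.0251 ztop 0.1188
ivory [367. 228.] n 19 xy 0.4853 -0.2392 r 0.0124 ztop 0.1184
terra [360. 179.] n 106 xy 0.6333 -0.2195 r 0.0256 ztop 0.1187
terra [365. 207.] n 107 xy 0.5493 -0.2338 r 0.0255 ztop 0.1197
terra [214. 230.] n 108 xy 0.4845 0.2188 r 0.0255 ztop 0.1184
turn -0.0 | dx 8.44 dy -0.23 dz 0.22 cm
```

```bash
python3 -m handwheel '[[3,0,0,0,1],[3,0,0,0,1],[2.6,0,0,0,1],[0,0,3.5,0,1],[0,0,3.5,0,1],[0,0,3.5,0,1],[0,0,3,0,1],[0,0,1.7,0,1],[0,0,0,0,1],[0,0,0,0,1]]'|grep -E "clock|tool_pos|force"
python3 -m handwheel '[[0,0,0,0,0],[0,0,0,0,0],[0,0,0,0,0],[0,0,0,0,0],[0,0,0,0,0]]' 60|grep -E "clock|tool_pos|force|width"
python3 -m handwheel '[[0,0,-1,0,0],[0,0,-2,0,0],[0,0,-3,0,0],[0,0,-3.5,0,0],[0,0,-3.5,0,0],[0,0,-3,0,0],[0,0,0,0,0]]' |grep -E "clock|tool_pos|force|width"
python3 - <<'E'
from h import *
go(.5695,.2187,.255,0)
E
```

```text
clock: 19.7
tool_pos: [0.5477, -0.2329, 0.093]
force: [0.9, 0.7, 1.6]
grasp_force: 0.0
clock: 20.12
tool_pos: [0.5504, -0.2343, 0.0976]
force: [-0.5, 1.1, 6.4]
gripper_width: 0.0509
grasp_force: 62.1
clock: 20.7
tool_pos: [0.5522, -0.2355, 0.2645]
force: [0.8, -0.0, -1.3]
gripper_width: 0.0507
grasp_force: 64.7
turn 9.8 | dx 1.73 dy -45.42 dz 0.95 cm
```

```bash
python3 -m handwheel '[[0,0,0,5,0],[0,0,0,4.8,0],[0.1,-2.5,0,0,0],[0.1,-3.5,0,0,0],[0.1,-3.5,0,0,0],[0.1,-3.5,0,0,0],[0.1,-3.5,0,0,0],[0.1,-3.5,0,0,0],[0.1,-3.5,0,0,0],[0.1,-3.5,0,0,0]]'|grep -E "clock|tool_pos|width"
python3 -m handwheel '[[0.2,-3.5,0,0,0],[0.2,-3.5,0,0,0],[0.2,-3.5,0,0,0],[0.2,-3.5,0,0,0],[0.2,-3,0,0,0],[0,-1.5,0,0,0],[0,0,0,0,0],[0,0,0,0,0]]'|grep -E "clock|tool_pos|width"
python3 - <<'E'
from h import *
s=ctrl.observe();print(s["grasp_force"])
go(.570,.2195,.145,0)
look()
E
```

```text
clock: 21.53
tool_pos: [0.5565, 0.0378, 0.255]
gripper_width: 0.0505
clock: 22.2
tool_pos: [0.5668, 0.2213, 0.2547]
gripper_width: 0.0512
64.59607601165771
turn 0.1 | dx 0.32 dy 0.18 dz 10.97 cm
ivory [218. 173.] n 74 xy 0.6550 0.2154 r 0.0249 ztop 0.1188
ivory [371. 234.] n 111 xy 0.4665 -0.2487 r 0.0250 ztop 0.1188
terra [360. 179.] n 107 xy 0.6335 -0.2197 r 0.0254 ztop 0.1195
terra [208. 232.] n 35 xy 0.4830 0.2271 r 0.0213 ztop 0.1208
terra [285. 248.] n 45 xy 0.4311 0.0074 r 0.0119 ztop 0.1388
```

```bash
python3 -m handwheel '[[0.35,0.15,0,0,0],[0,0,3.5,0,0],[0,0,3.5,0,0],[0,0,3,0,0],[0,0,1,0,0],[0,0,0,0,0],[0,0,0,0,0]]'|grep -E "clock|tool_pos|force"
for i in 1 2; do python3 -m handwheel '[[0,0,0.5,0,0],[0,0,0.5,0,0],[0,0,0,0,0]]'|grep -E "tool_pos|force"; done
```

```text
clock: 22.83
tool_pos: [0.5714, 0.2188, 0.146]
force: [0.5, 0.7, -2.0]
grasp_force: 64.7
tool_pos: [0.5714, 0.2198, 0.1361]
force: [-0.4, -0.0, -2.7]
grasp_force: 64.7
tool_pos: [0.5701, 0.2196, 0.1242]
force: [-0.9, 0.0, -3.1]
grasp_force: 64.7
```

```bash
for i in 1 2; do python3 -m handwheel '[[0,0,0.5,0,0],[0,0,0.5,0,0],[0,0,0,0,0]]'|grep -E "tool_pos|force: \["; done
for i in 1 2 3; do python3 -m handwheel '[[0,0,0.3,0,0],[0,0,0,0,0]]'|grep -E "tool_pos|force: \["; done
```

```text
tool_pos: [0.57, 0.2195, 0.1138]
force: [-0.9, 0.2, -2.5]
tool_pos: [0.5701, 0.2195, 0.1039]
force: [-0.5, 0.3, -2.6]
tool_pos: [0.5706, 0.2196, 0.1017]
force: [-0.4, 0.1, -2.6]
tool_pos: [0.5707, 0.2197, 0.0989]
force: [0.4, -0.3, -2.9]
tool_pos: [0.5715, 0.2199, 0.0977]
force: [-1.4, 0.7, 4.6]
```

```bash
python3 -m handwheel '[[0,0,0.2,0,0],[0,0,0,0,1],[0,0,0,0,1],[0,0,0,0,1],[0,0,0,0,1],[0,0,0,0,1]]'|grep -E "clock|tool_pos|force|width"
python3 -m handwheel '[[0,0,-2,0,1],[0,0,-3,0,1],[0,0,-3.5,0,1],[0,0,-3.5,0,1],[0,0,-3.5,0,1],[0,0,0,0,1],[0,0,0,0,1]]'|grep -E "clock|tool_pos"
python3 - <<'E'
from h import *
look(); go(.6545,.2175,.095,0)
E
```

```text
clock: 24.83
tool_pos: [0.5708, 0.2197, 0.0942]
force: [0.3, -0.5, 0.7]
gripper_width: 0.0855
grasp_force: 0.0
clock: 25.42
tool_pos: [0.5725, 0.2202, 0.2528]
ivory [218. 173.] n 69 xy 0.6555 0.2144 r 0.0244 ztop 0.1189
ivory [371. 234.] n 107 xy 0.4662 -0.2491 r 0.0250 ztop 0.1187
terra [360. 179.] n 106 xy 0.6335 -0.2193 r 0.0257 ztop 0.1184
terra [222. 204.] n 8 xy 0.5729 0.1849 r 0.0281 ztop 0.6012
terra [208. 232.] n 40 xy 0.4830 0.2249 r 0.0213 ztop 0.1190
terra [285. 247.] n 49 xy 0.4312 0.0074 r 0.0116 ztop 0.1371
turn -0.0 | dx 8.33 dy 0.23 dz 15.51 cm
```

```bash
python3 -m handwheel '[[3,0.2,0,0,1],[3,0,0,0,1],[2.4,0,0,0,1],[0,0,3.5,0,1],[0,0,3.5,0,1],[0,0,3.5,0,1],[0,0,3,0,1],[0,0,1.7,0,1],[0,0,0,0,1],[0,0,0,0,1]]'|grep -E "clock|tool_pos|force"
python3 -m handwheel '[[0,0,0,0,0],[0,0,0,0,0],[0,0,0,0,0],[0,0,0,0,0],[0,0,0,0,0]]' 60|grep -E "clock|tool_pos|force|width"
python3 -m handwheel '[[0,0,-1,0,0],[0,0,-2,0,0],[0,0,-3,0,0],[0,0,-3.5,0,0],[0,0,-3.5,0,0],[0,0,-3,0,0],[0,0,0,0,0]]' |grep -E "clock|tool_pos|force|width"
python3 - <<'E'
from h import *
go(.5494,-.2335,.255,9.8)
E
```

```text
clock: 26.3
tool_pos: [0.6526, 0.2172, 0.094]
force: [-0.1, 0.0, 0.8]
grasp_force: 0.0
clock: 26.72
tool_pos: [0.6564, 0.2179, 0.0999]
force: [0.3, 0.3, 6.7]
gripper_width: 0.0506
grasp_force: 63.2
clock: 27.3
tool_pos: [0.6578, 0.2185, 0.2669]
force: [0.9, 0.2, -1.1]
gripper_width: 0.0508
grasp_force: 64.5
turn -9.8 | dx -18.38 dy 42.70 dz 1.19 cm
```

```bash
python3 -m handwheel '[[0,0,0,-5,0],[0,0,0,-4.8,0],[-1,2.4,0,0,0],[-1.3,3.1,0,0,0],[-1.3,3.1,0,0,0],[-1.3,3.1,0,0,0],[-1.3,3.1,0,0,0],[-1.3,3.1,0,0,0],[-1.3,3.1,0,0,0],[-1.3,3.1,0,0,0]]'|grep -E "clock|tool_pos|width"
python3 -m handwheel '[[-1.3,3.1,0,0,0],[-1.3,3.1,0,0,0],[-1.3,3.1,0,0,0],[-1.3,3.1,0,0,0],[-1.3,3.1,0,0,0],[-1.3,2.5,0,0,0],[-0.3,0.6,0,0,0],[0,0,0,0,0],[0,0,0,0,0]]'|grep -E "clock|tool_pos|width"
python3 - <<'E'
from h import *
s=ctrl.observe();print(s["grasp_force"])
go(.5513,-.2332,.15,9.8)
look()
E
```

```text
clock: 28.13
tool_pos: [0.5948, -0.0381, 0.2563]
gripper_width: 0.0505
clock: 28.88
tool_pos: [0.5476, -0.2336, 0.2565]
gripper_width: 0.051
64.54439163208008
turn -0.1 | dx 0.37 dy 0.03 dz 10.65 cm
ivory [371. 234.] n 117 xy 0.4663 -0.2485 r 0.0249 ztop 0.1186
terra [360. 179.] n 107 xy 0.6334 -0.2196 r 0.0260 ztop 0.1190
terra [214. 202.] n 104 xy 0.5707 0.2200 r 0.0256 ztop 0.1191
terra [210. 227.] n 53 xy 0.5069 0.2267 r 0.0397 ztop 0.1187
terra [285. 247.] n 51 xy 0.4311 0.0074 r 0.0119 ztop 0.1359
```

```bash
python3 - <<'E'
from h import *
a=ctrl.camera("top")["image"][140:300,160:430]; cv2.imwrite("pics/chk1.png",cv2.resize(a,None,fx=2.9,fy=2.9))
E
```

```text
(no output)
```

View pics/chk1.png

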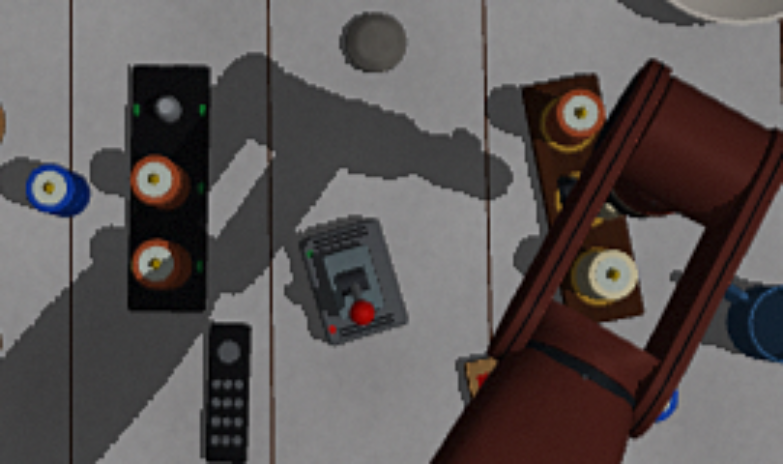

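Nothing has been knocked: the odd reading came from a shadow across the candle at crop (158,263). Terracotta candles are seated at (158,182) and (158,263), and the dock spigot at (168,108) is free. I carry on lowering.

```bash
python3 -m handwheel '[[0.35,0,0,0,0],[0,0,3.5,0,0],[0,0,3.5,0,0],[0,0,3,0,0],[0,0,0.7,0,0],[0,0,0,0,0],[0,0,0,0,0]]'|grep -E "clock|tool_pos|force"
for i in 1 2; do python3 -m handwheel '[[0,0,0.5,0,0],[0,0,0.5,0,0],[0,0,0,0,0]]'|grep -E "tool_pos|force"; done
```

```text
clock: 29.57
tool_pos: [0.5523, -0.233, 0.1513]
force: [0.6, -0.3, -2.7]
grasp_force: 64.6
tool_pos: [0.5519, -0.2336, 0.141]
force: [-0.8, 1.1, -3.0]
grasp_force: 64.6
tool_pos: [0.5508, -0.2331, 0.1292]
force: [-0.2, 1.1, -2.9]
grasp_force: 64.6
```

```bash
for i in 1 2; do python3 -m handwheel '[[0,0,0.5,0,0],[0,0,0.5,0,0],[0,0,0,0,0]]'|grep -E "tool_pos|force: \["; done
for i in 1 2 3; do python3 -m handwheel '[[0,0,0.3,0,0],[0,0,0,0,0]]'|grep -E "tool_pos|force: \["; done
```

```text
tool_pos: [0.5507, -0.2331, 0.1188]
force: [-0.2, 0.5, -3.0]
tool_pos: [0.5507, -0.233, 0.1089]
force: [-0.5, 1.3, -3.2]
tool_pos: [0.5512, -0.2333, 0.1067]
force: [0.0, -0.0, -1.8]
tool_pos: [0.5513, -0.2333, 0.1039]
force: [0.2, -0.5, -2.6]
tool_pos: [0.5513, -0.2333, 0.1008]
force: [-0.4, -0.4, -3.1]
```

Expected seat is 0.0999; a little more, then release and go to the last terracotta candle.

```bash
python3 -m handwheel '[[0,0,0.3,0,0],[0,0,0,0,0]]'|grep -E "tool_pos|force: \["
python3 -m handwheel '[[0,0,0.2,0,0],[0,0,0,0,0]]'|grep -E "tool_pos|force: \["
python3 -m handwheel '[[0,0,0,0,1],[0,0,0,0,1],[0,0,0,0,1],[0,0,0,0,1],[0,0,0,0,1]]'|grep -E "clock|tool_pos|force|width"
python3 -m handwheel '[[0,0,-2,0,1],[0,0,-3,0,1],[0,0,-3.5,0,1],[0,0,-3.5,0,1],[0,0,-3.5,0,1],[0,0,0,0,1],[0,0,0,0,1]]'|grep -E "clock|tool_pos"
python3 - <<'E'
from h import *
look(); go(.6334,-.2193,.095,9.8)
E
```

```text
tool_pos: [0.5518, -0.2335, 0.1]
force: [-4.1, 1.2, 7.3]
tool_pos: [0.552, -0.2336, 0.0999]
force: [-9.3, 4.3, 20.0]
clock: 31.82
tool_pos: [0.5513, -0.2334, 0.096]
force: [0.6, -0.6, 0.1]
gripper_width: 0.0855
grasp_force: 0.0
clock: 32.4
tool_pos: [0.553, -0.2343, 0.2546]
ivory [368. 212.] n 40 xy 0.5113 -0.2452 r 0.0284 ztop 0.1194
ivory [371. 234.] n 116 xy 0.4663 -0.2486 r 0.0251 ztop 0.1192
terra [360. 179.] n 107 xy 0.6332 -0.2192 r 0.0256 ztop 0.1182
terra [214. 202.] n 112 xy 0.5706 0.2203 r 0.0256 ztop 0.1180
terra [211. 227.] n 56 xy 0.5099 0.2293 r 0.0397 ztop 0.1181
terra [285. 247.] n 51 xy 0.4312 0.0074 r 0.0119 ztop 0.1372
turn -0.0 | dx 8.28 dy -0.03 dz 15.70 cm
```

```bash
python3 -m handwheel '[[3,0,0,0,1],[3,0,0,0,1],[2.4,0,0,0,1],[0,0,3.5,0,1],[0,0,3.5,0,1],[0,0,3.5,0,1],[0,0,3,0,1],[0,0,1.9,0,1],[0,0,0,0,1],[0,0,0,0,1]]'|grep -E "clock|tool_pos|force"
python3 -m handwheel '[[0,0,0,0,0],[0,0,0,0,0],[0,0,0,0,0],[0,0,0,0,0],[0,0,0,0,0]]' 60|grep -E "clock|tool_pos|force|width"
python3 -m handwheel '[[0,0,-1,0,0],[0,0,-2,0,0],[0,0,-3,0,0],[0,0,-3.5,0,0],[0,0,-3.5,0,0],[0,0,-3,0,0],[0,0,0,0,0]]' |grep -E "clock|tool_pos|force|width"
python3 - <<'E'
from h import *
go(.6550,.2180,.255,0)
E
```

```text
clock: 33.28
tool_pos: [0.6321, -0.2182, 0.0939]
force: [0.0, -0.8, -0.2]
grasp_force: 0.0
clock: 33.7
tool_pos: [0.6356, -0.2196, 0.0999]
force: [-0.7, 1.0, 6.9]
gripper_width: 0.0509
grasp_force: 62.3
clock: 34.28
tool_pos: [0.6373, -0.2206, 0.2672]
force: [1.4, -0.5, -0.6]
gripper_width: 0.0509
grasp_force: 64.3
turn 9.8 | dx 1.77 dy -43.86 dz 1.22 cm
```

```bash
python3 -m handwheel '[[0,0,0,5,0],[0,0,0,4.8,0],[0.1,-2.5,0,0,0],[0.1,-3.4,0,0,0],[0.1,-3.4,0,0,0],[0.1,-3.4,0,0,0],[0.1,-3.4,0,0,0],[0.1,-3.4,0,0,0],[0.1,-3.4,0,0,0],[0.1,-3.4,0,0,0]]'|grep -E "clock|tool_pos|width"
python3 -m handwheel '[[0.2,-3.4,0,0,0],[0.2,-3.4,0,0,0],[0.2,-3.4,0,0,0],[0.2,-3.4,0,0,0],[0.2,-2.6,0,0,0],[0.2,-1.4,0,0,0],[0,0,0,0,0],[0,0,0,0,0]]'|grep -E "clock|tool_pos|width"
python3 - <<'E'
from h import *
s=ctrl.observe();print(s["grasp_force"])
go(.657,.2180,.15,0)
look()
E
```

```text
clock: 35.12
tool_pos: [0.6416, 0.0454, 0.2568]
gripper_width: 0.0509
clock: 35.78
tool_pos: [0.654, 0.2199, 0.2566]
gripper_width: 0.0511
64.2355477809906
turn 0.1 | dx 0.30 dy 0.19 dz 10.66 cm
ivory [366. 206.] n 113 xy 0.5503 -0.2356 r 0.0252 ztop 0.1191
ivory [371. 234.] n 118 xy 0.4662 -0.2489 r 0.0252 ztop 0.1178
terra [208. 201.] n 35 xy 0.5691 0.2489 r 0.0470 ztop 0.6260
terra [285. 247.] n 51 xy 0.4311 0.0074 r 0.0119 ztop 0.1377
```

```bash
python3 -m handwheel '[[0.3,0.15,0,0,0],[0,0,3.5,0,0],[0,0,3.5,0,0],[0,0,3,0,0],[0,0,0.7,0,0],[0,0,0,0,0],[0,0,0,0,0]]'|grep -E "clock|tool_pos|force"
for i in 1 2; do python3 -m handwheel '[[0,0,0.5,0,0],[0,0,0.5,0,0],[0,0,0,0,0]]'|grep -E "tool_pos|force"; done
```

```text
clock: 36.42
tool_pos: [0.6582, 0.2174, 0.1514]
force: [-0.4, 0.9, -1.7]
grasp_force: 64.2
tool_pos: [0.6579, 0.2183, 0.1412]
force: [-0.8, 0.2, -2.7]
grasp_force: 64.2
tool_pos: [0.6567, 0.2183, 0.129]
force: [-1.8, 0.1, -3.1]
grasp_force: 64.2
```

```bash
for i in 1 2; do python3 -m handwheel '[[0,0,0.5,0,0],[0,0,0.5,0,0],[0,0,0,0,0]]'|grep -E "tool_pos|force: \["; done
for i in 1 2 3 4; do python3 -m handwheel '[[0,0,0.3,0,0],[0,0,0,0,0]]'|grep -E "tool_pos|force: \["; done
```

```text
tool_pos: [0.6566, 0.2182, 0.1186]
force: [0.5, 0.8, -2.9]
tool_pos: [0.6566, 0.2182, 0.1087]
force: [-0.8, -0.7, -2.8]
tool_pos: [0.6572, 0.2183, 0.1067]
force: [-0.3, 0.1, -2.4]
tool_pos: [0.6572, 0.2183, 0.1039]
force: [0.4, -0.3, -2.0]
tool_pos: [0.6572, 0.2183, 0.1008]
force: [-0.8, -0.3, -2.3]
tool_pos: [0.6578, 0.2185, 0.1]
force: [-2.2, -0.9, 6.8]
```

```bash
python3 -m handwheel '[[0,0,0.2,0,0],[0,0,0,0,1],[0,0,0,0,1],[0,0,0,0,1],[0,0,0,0,1],[0,0,0,0,1]]'|grep -E "clock|tool_pos|force|width"
python3 -m handwheel '[[0,0,-2,0,1],[0,0,-3,0,1],[0,0,-3.5,0,1],[0,0,-3.5,0,1],[0,0,-3.5,0,1],[0,0,0,0,1],[0,0,0,0,1]]'|grep -E "clock|tool_pos"
python3 - <<'E'
from h import *
a=np.radians(16.4);k=.08
go(.4614-k*np.cos(a),.015-k*np.sin(a),.25,16.4)
E
```

```text
clock: 38.58
tool_pos: [0.6574, 0.2183, 0.0961]
force: [-0.0, -0.6, 0.5]
gripper_width: 0.0855
grasp_force: 0.0
clock: 39.17
tool_pos: [0.6591, 0.2187, 0.2553]
turn -16.4 | dx -32.72 dy 13.96 dz 0.53 cm
```

```bash
python3 -m handwheel '[[0,0,0,-5.5,0],[0,0,0,-5.5,0],[0,0,0,-5.4,0],[-3,1.3,0,0,0],[-3,1.3,0,0,0],[-3,1.3,0,0,0],[-3,1.3,0,0,0],[-3,1.3,0,0,0],[-3,1.3,0,0,0],[-3,1.3,0,0,0]]'|grep -E "clock|tool_pos"
python3 -m handwheel '[[-3,1.3,0,0,0],[-3,1.3,0,0,0],[-3,1.3,0,0,0],[-2,0.7,0,0,0],[0,0,0,0,0],[0,0,0,0,0]]'|grep -E "clock|tool_pos"
python3 - <<'E'
from h import *
a=np.radians(16.4);k=.08
go(.4614-k*np.cos(a),.015-k*np.sin(a),.136,16.4)
c=look(); cv2.imwrite("pics/chk2.png",cv2.resize(c["image"][140:300,160:430],None,fx=2.9,fy=2.9))
c=ctrl.camera("side"); cv2.imwrite("pics/chk3.png",c["image"])
E
```

```text
clock: 40.0
tool_pos: [0.4793, 0.0711, 0.2491]
clock: 40.5
tool_pos: [0.3881, -0.0037, 0.2501]
turn -0.1 | dx -0.44 dy 0.28 dz 11.41 cm
ivory [366. 206.] n 108 xy 0.5503 -0.2364 r 0.0248 ztop 0.1188
ivory [371. 234.] n 105 xy 0.4672 -0.2484 r 0.0246 ztop 0.1196
terra [214. 174.] n 108 xy 0.6551 0.2189 r 0.0260 ztop 0.1179
terra [223. 180.] n 108 xy 0.6551 0.2189 r 0.0260 ztop 0.1179
terra [214. 202.] n 107 xy 0.5714 0.2205 r 0.0255 ztop 0.1191
terra [223. 206.] n 106 xy 0.5712 0.2202 r 0.0252 ztop 0.1191
terra [286. 246.] n 25 xy 0.4341 0.0069 r 0.0095 ztop 0.1375
```

View pics/chk3.png

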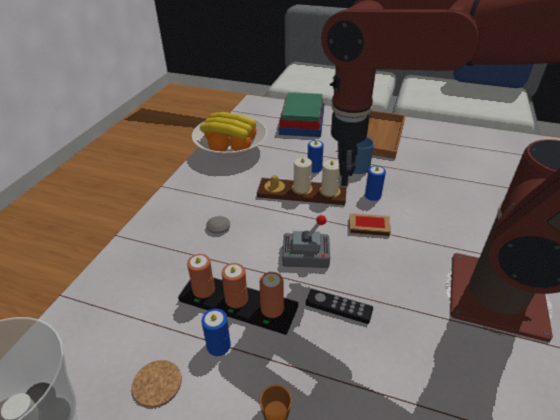

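View pics/chk2.png

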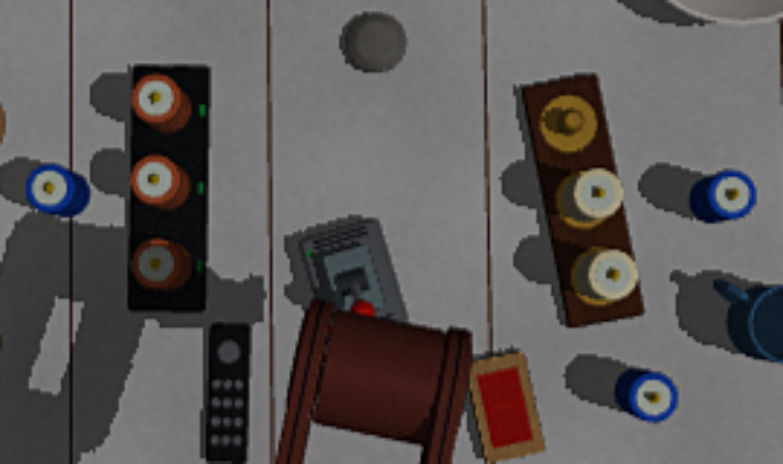

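All five are seated, with terracotta on the dock at side-view (201,275), (235,285) and (271,295), and ivory on the stand at (302,175) and (331,177). The toggle ball leans OFF at (321,219). Now I switch it on.

```bash
python3 -m handwheel '[[-0.4,0.3,0,0,0],[0,0,3.5,0,0],[0,0,3.5,0,0],[0,0,3,0,0],[0,0,1.4,0,0],[0,0,0,0,0],[0,0,0,0,0]]'|grep -E "clock|tool_pos|force: \["
python3 -m handwheel '[[1,0,0,0,0],[1,0,0,0,0],[1,0,0,0,0],[1,0,0,0,0],[1,0,0,0,0],[1,0,0,0,0],[1,0,0,0,0],[0.7,0,0,0,0],[0,0,0,0,0],[0,0,0,0,0]]'|grep -E "clock|tool_pos|force: \["
for i in 1 2; do python3 -m handwheel '[[0.3,0,0,0,0],[0,0,0,0,0]]'|grep -E "tool_pos|force: \["; done
```

```text
clock: 41.18
tool_pos: [0.3856, -0.007, 0.1367]
force: [-1.3, -0.6, 0.1]
clock: 42.02
tool_pos: [0.4607, 0.0144, 0.1382]
force: [-0.6, -0.4, -0.4]
tool_pos: [0.4629, 0.0152, 0.1376]
force: [0.3, -0.3, -0.4]
tool_pos: [0.4657, 0.016, 0.1373]
force: [-0.2, -1.1, 0.4]
```

```bash
python3 -m handwheel '[[0.3,0,0,0,0],[0,0,0,0,0]]'|grep -E "tool_pos|force: \["
python3 -m handwheel '[[0.2,0,0,0,0],[0,0,0,0,0]]'|grep -E "tool_pos|force: \["
python3 -m handwheel '[[0.2,0,0,0,0],[0,0,0,0,0]]'|grep -E "tool_pos|force: \["
```

```text
tool_pos: [0.4687, 0.0169, 0.1372]
force: [-0.7, -0.8, -0.6]
tool_pos: [0.4706, 0.0175, 0.1372]
force: [-0.2, -0.1, -1.3]
tool_pos: [0.4725, 0.0181, 0.1372]
force: [-0.9, -0.2, -0.2]
```

```bash
python3 - <<'E'
from h import *
c=ctrl.camera("side"); w=cloud(c); print(*blobs(masks(c["image"])["red"],w,.06,.16))
cv2.imwrite("pics/tog2.png",cv2.resize(c["image"][170:290,230:400],None,fx=4,fy=4))
E
```

```text
(array([294., 219.]), 9, array([0.4897, 0.0386, 0.004 ]), array([0.4894, 0.0381, 0.1335]), np.float64(0.1366))
```

View pics/tog2.png

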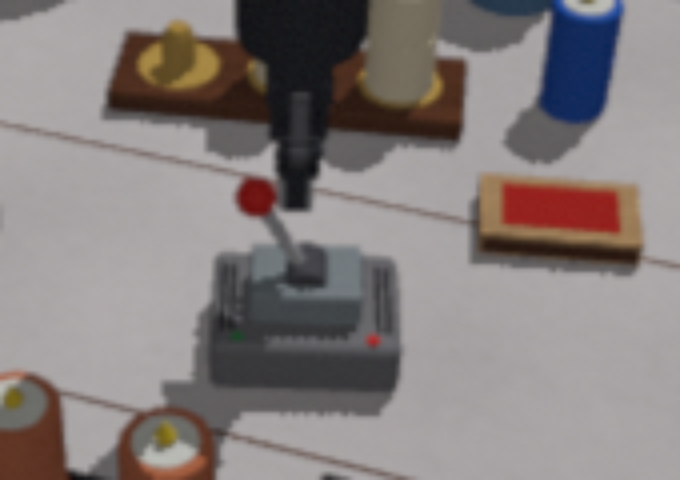

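The ball is now at crop (255,197), leaning away from the robot and past where it started. I press on to the stop.

```bash
for i in 1 2 3; do python3 -m handwheel '[[0.15,0,0,0,0],[0,0,0,0,0]]'|grep -E "tool_pos|force: \["; done
```

```text
tool_pos: [0.4736, 0.0185, 0.1372]
force: [-1.7, -0.5, -0.2]
tool_pos: [0.474, 0.0186, 0.137]
force: [-6.7, -2.8, 2.6]
tool_pos: [0.4742, 0.0187, 0.1369]
force: [-11.8, -4.1, 7.1]
```

The force shows the end stop. I retreat clear and check everything.

```bash
python3 -m handwheel '[[-1,0,0,0,0],[-1,0,0,0,0],[0,0,-3.5,0,0],[0,0,-4,0,0],[0,0,-4,0,0],[-3.5,0,0,0,0],[-3,0,0,0,0],[0,0,0,0,0],[0,0,0,0,0],[0,0,0,0,0]]'|grep -E "clock|tool_pos"
python3 - <<'E'
from h import *
c=look(); w=cloud(c); t=w[...,2][(abs(w[...,0]-.4844)<.015)&(abs(w[...,1]-.2188)<.015)]; print("s0 top",np.nanmedian(t).round(4))
d=ctrl.camera("side"); print(*blobs(masks(d["image"])["red"],cloud(d),.06,.16))
cv2.imwrite("pics/fin_s.png",d["image"]); cv2.imwrite("pics/fin_t.png",c["image"])
E
```

```text
clock: 44.23
tool_pos: [0.3955, -0.0047, 0.2527]
ivory [366. 206.] n 109 xy 0.5501 -0.2362 r 0.0249 ztop 0.1193
ivory [371. 234.] n 110 xy 0.4669 -0.2485 r 0.0246 ztop 0.1189
terra [215. 174.] n 103 xy 0.6556 0.2190 r 0.0264 ztop 0.1178
terra [215. 202.] n 107 xy 0.5711 0.2203 r 0.0253 ztop 0.1177
terra [278. 226.] n 49 xy 0.4962 0.0269 r 0.0118 ztop 0.1369
s0 top 0.1176
(array([294., 218.]), 35, array([0.4914, 0.0328, 0.0088]), array([0.4907, 0.0347, 0.1355]), np.float64(0.1395))
```

View pics/fin_s.png

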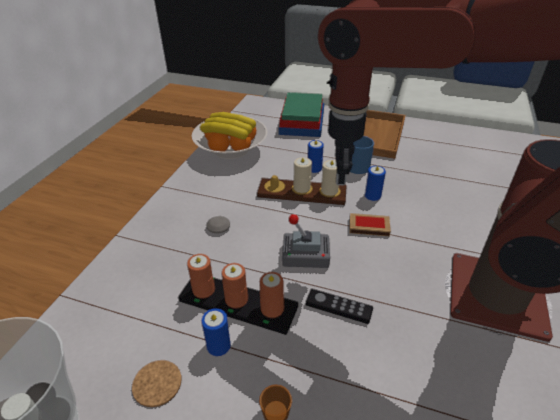

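View pics/fin_t.png

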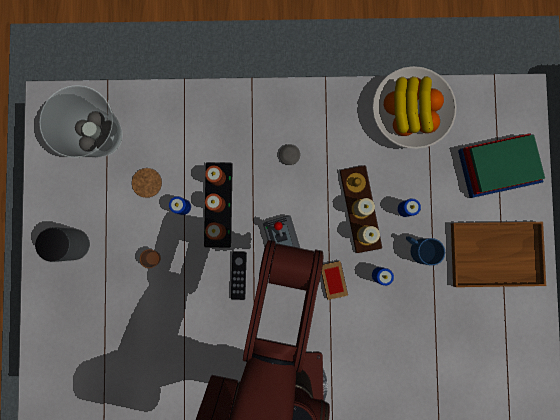

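The final views show terracotta candles seated on all three dock spigots (top view (215,174), (215,202), (215,231)) and ivory on the stand at (366,206) and (371,234). The toggle leans ON at (278,226), and the other things are where they were.

```bash
python3 -c "
from cell import ctrl
print(ctrl.hand_in())"
```

```text
the job is handed in; nothing more can be done
None
```

The changeover is done and handed in at about 44 s: the two ivory candles that were present are on the stand, the three terracotta ones are on the dock, and the charger was off throughout and is back on; the hand-in gave no verdict.

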